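Free and hold up the profiler's chamber cover

ROBOT

A 6-joint arm with a two-finger parallel gripper is mounted at the origin on the work surface. World frame = base frame: x ahead of the robot, y to its left, z up, the work surface at z = 0. Lengths are in m, angles in rad, forces in N, time in s.
With the tool pointing down it reaches from about 0.25 to 0.725 m from the base axis. Payload 4 kg.
Tool frame: the origin (TCP) lies between the finger pads; the fingertips stand 25 mm ahead of it and the grasp point (between the pads) lies 6 mm ahead of it; z points along the fingers, y is the line along which they close (so a half turn about z gives the same grasp; the last joint's range is limited). The gripper opens to 85 mm and grips with 20 to 120 N. Pads are 22 mm wide; open, the fingers measure 114 mm over their backs; the gripper's body (76 mm by 85 mm) begins 54 mm behind the grasp point. The pads swing forward as they close: fully open they stand 13 mm farther back than shut.
Start: joints at [-1.183, 0.241, 0.005, 1.335, 0, 1.571], TCP at [0.189, -0.463, 0.256] pointing down, gripper open.
Joint ranges: [-2.72, 2.72], [-1.05, 1.87], [-1.09, 1.28], [-1.99, 2.15], [-1.42, 1.44], [-3.14, 3.14]. Speed limits (rad/s): [2.79, 2.79, 3.14, 3.14, 3.14, 3.14].

INTERFACE

Orientations are given as a unit quaternion [x, y, z, w].
In Python, from workcell import bot gives the robot as it stands. The module is installed in compiled form; this text tells all that it offers.
- The arm moves only by the shell command python3 -m pendant 'ROWS'. ROWS is JSON, one flat list of numbers, 7 for each row, row after row: the shift along the tool's x, y, z normalised to -1 to 1, where 1 is 0.5 m, then the turn, a rotation vector about the tool's x, y, z normalised to -1 to 1, where 1 is 180 degrees, then the opening, from 0 (shut) to 1 (fully open). In form: [tx, ty, tz, ax, ay, az, fingers, tx, ty, tz, ax, ay, az, fingers, ...]. A call has exactly 10 rows; each row is the pose to reach, as a shift and turn from the pose commanded when the call began, along the tool's axes at that moment, turning the shorter way round; what a row does not reach only later rows make up. A row lasts 1/12 s, in which the tool goes at most 41.7 mm and 7.16 degrees, less where a joint would pass 70% of its speed; a pose out of reach is approached as far as the arm can. A call with a number of a shift or a turn outside -1 to 1 is refused whole. A call with a gripper value outside its range is refused whole. The fingers move at their own pace and stop on an object; the grip force is fixed at half the most. Time passes only in rows, so rows that repeat a pose let the fingers close, or fill a call up. It gives the time, the measured TCP pose, the force, the opening and the grip force at its end, in the units of the state.
- bot.get_obs(): the state, without advancing time (a new reading comes with each control period).
- bot.camera(name): name is "scene" or "top" or "wrist"; returns a dict with "pixels" (420x560x3 uint8, red, green, blue), "mtx" (3x3 intrinsics, pixels), "k1" (the pictures are not rectified: a ray, as slopes to the right and down, at radius r is drawn at 1 + k1 r^2 times it, then the intrinsics apply), "cam_to_world" (4x4, takes a point from camera to world coordinates); the wrist camera has in their place "hand_eye" (4x4, takes a point from camera to tool coordinates, whose origin is the TCP and whose axes are the flange's). Camera axes: x right, y up, looking along -z (the intrinsics and any distortion apply to the point x, -y, -z); pixel columns grow to the right and rows downward; lengths in m; the calibration is good to about 2 mm. A picture is of the moment at which its call begins: read the wrist's pose just before it. There is no depth.
- bot.job_done(): hands the job in; it is judged then, once.
The state is a dict: "clock": time; "joint_pos": joint angles; "joint_vel": joint speeds; "tau": joint torques, N m; "eef_pos": TCP position; "tool_rot": TCP orientation; "ft_force": force on the tool from outside, world axes, zero at the start; "ft_torque": the same for the moment, N m; "grip_width": finger opening in m; "grasp_force": force on a finger pad.
Only numpy, scipy, OpenCV 4.12 (cv2) and the standard library are available. Lean on these libraries where they do the work, as an engineer would, in place of code of your own. Each camera call takes 0.05 s, during which the arm holds its last target. There are 200 camera calls.

TASK

Before moving the slide catch, tug the chamber's cover gently upwards by the bar of its bow handle to learn whether it is caught: a centimetre is plenty, and never pull so hard (some 15 N) that the thin catch is strained. If it is caught, let it down, free it with the slide catch (either end of the slot may be the free one, so tug gently again and try the other end if needed). Then raise the cover by the bar to about 35 degrees and finish while still holding it there, steady, so that a colleague can reach the specimen, without pushing the jar, the lens cap or the tray about on the way.

Things in the scene. Friction and masses are not known exactly. Their poses are not given: they have to be found in the camera images.
- chamber: Profiler's specimen chamber: black box with a white ledge along its front, fixed on the bench on a dark slab 360 x 290 x 12 mm. Origin on the bench under the box; x points from the front ledge (robot's side) to the back hinge, y left, z up. Places below are (x, y, z) in mm in this frame. Ledge top: z 85, x -190 to -116.
- cover: Flat white hinged cover, its front edge swings up (stop at 1.3 rad). Origin on the hinge line; its z axis tilts from vertical by the opening angle. Shut, its axes are the chamber's: plate 233 x 240 x 6 mm, front edge at x -113, top at z 96; 2 to 5 N lift it at the handle. Let go, it falls shut. Caught, it gives about 3 mm freely at the handle, then resists by a further 1.3 N per mm there; free, it swings up with its weight only.
- cover_hinge (a point): Middle of the cover's hinge line, at (120, 0, 90); the line runs along the chamber's y axis. Fixed with the chamber.
- cover_handle (a point): Bow handle on the cover: round bar 10 mm thick, 100 mm long along the chamber's y, on posts at its ends (90 mm clear between). The point: middle of the bar, 40 mm above the cover; at (-65, 0, 136) when shut, so 185 mm in front of the hinge line and 46 mm above it. It turns with the cover.
- slide (a joint): Place of the slide catch along its slot, m: 0 at the right end (chamber -y), 0.030 at the left end (+y). It starts at 0.004 to 0.026 and stays where it is left; about 2 N move it. At least one end always frees the cover, but which one is unmarked and differs: only tugging tells. It may also be free at the start.
- slide_knob (a point): Middle of the top of the slide's black knob, on the ledge in front of the cover: upright block 24 mm (chamber x) x 14 mm (y) x 40 mm high on a steel plate 30 x 36 x 4 mm. At x -150, z 128; y from -15 (slide 0) to +15 (slide 0.030).
- catch_hook: Thin springy hook, 8 mm wide, that the slide carries, hidden in the chamber (origin at its underside, x -108, z 62, y as the knob). It catches the cover when less than 10 mm along y from a hidden tongue of the cover, whose y (-12 to 12) differs each time and cannot be seen. Pulled, it bends up 1.1 mm per N; over 16 N it is strained.
- jar: Closed amber glass jar, 56 mm across and 70 mm high, beside the chamber. To be left alone.
- lens_cap: Round black lens cap, 48 mm across and 14 mm high, lying on the bench beside the chamber. To be left alone.
- tray: Small open grey tray, 110 x 80 x 30 mm, on the bench beside the chamber. To be left alone.

How it is judged:
By the outcome, as a careful person would: the job done as asked, in the order asked, and still so for the second after the job is handed in, while the arm keeps its last pose, push and grip.
It also fails if it takes over 72 s, if anything falls off the work surface, if the arm or the gripper's body presses on something with over 40 N, if the wrist force passes 120 N, or if a joint passes its speed limit or range.

## Working session

There is one attempt and no reset: what is moved stays moved. The work goes in short steps, Python scripts to look and compute and a shell command to move; the robot and the scene stay as the last step left them, time stands still between calls to the robot, and variables do not carry over. Pictures are saved under pics/ and viewed, at most 10 in all, crops included, and the job is handed in when it is done.

```bash
mkdir -p pics
python3 - <<'E'
from workcell import bot
import cv2,numpy as np
o=bot.get_obs();print({k:np.round(v,3).tolist() for k,v in o.items()})
for n in("scene","top"):
    c=bot.camera(n);cv2.imwrite(f"pics/{n}0.png",c["pixels"][:,:,::-1]);print(n,c["mtx"].tolist(),c["k1"],np.round(c["cam_to_world"],3).tolist())
E
```

```text
{'clock': 0.0, 'joint_pos': [-1.183, 0.241, 0.004, 1.335, -0.0, 1.571], 'joint_vel': [-0.002, 0.001, 0.0, 0.001, 0.002, -0.0], 'tau': [-0.0, -37.232, 25.241, 0.017, 0.0, 0.0], 'eef_pos': [0.189, -0.462, 0.255], 'tool_rot': [0.981, 0.193, -0.0, -0.001], 'ft_force': [0.388, 0.483, -0.374], 'ft_torque': [-0.067, -0.03, -0.011], 'grasp_force': 0.0, 'grip_width': 0.085}
scene [[425.63280539116977, 0.0, 278.2876891088793], [0.0, 425.63280539116977, 199.8240889246307], [0.0, 0.0, 1.0]] -0.05503384071440133 [[-0.609, -0.575, 0.547, 1.017], [0.793, -0.431, 0.431, 0.406], [-0.012, 0.696, 0.718, 0.657], [0.0, 0.0, 0.0, 1.0]]
top [[507.4047261465168, 0.0, 277.44967164728035], [0.0, 507.4047261465168, 211.568225150143], [0.0, 0.0, 1.0]] -0.1897080354309019 [[-0.021, 0.988, -0.155, 0.427], [-1.0, -0.02, 0.008, 0.066], [0.005, 0.155, 0.988, 1.218], [0.0, 0.0, 0.0, 1.0]]
```

View pics/scene0.png

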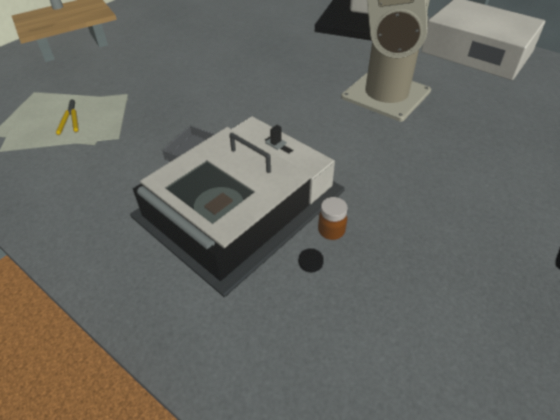

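View pics/top0.png

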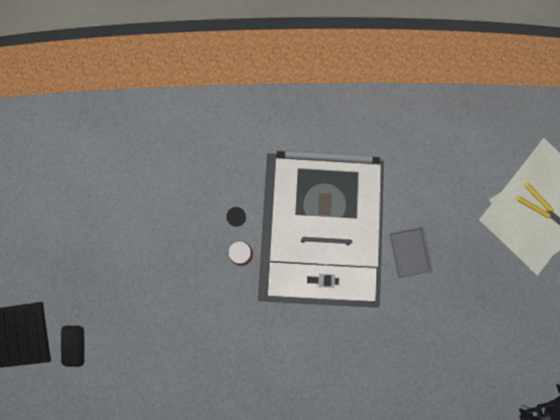

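The scene view shows the white-covered chamber with the bow handle near (250,150), the knob near (276,135), and the jar and cap on its left side. In the top view the bar is near (327,240), the knob near (326,281), the tray near (410,252), the jar at (240,253) and the cap at (236,216).

```bash
cat > h.py <<'E'
from workcell import bot
import cv2,numpy as np
from scipy.spatial.transform import Rotation as R
def ray(c,uv,z,T=None):
    """pixel(s) -> world points on plane z"""
    T=c["cam_to_world"] if T is None else T
    T=np.array(T)
    uv=np.atleast_2d(np.array(uv,float)); M=np.array(c["mtx"])
    p=cv2.undistortPoints(uv[:,None],M,np.array([c["k1"],0,0,0,0]))[:,0]
    d=np.c_[p[:,0],-p[:,1],-np.ones(len(p))]@T[:3,:3].T
    o=T[:3,3]; return o+d*((z-o[2])/d[:,2])[:,None]
def blob(m,x0,y0,x1,y1):
    s=np.zeros_like(m,np.uint8); s[y0:y1,x0:x1]=m[y0:y1,x0:x1]*255
    cs=cv2.findContours(s,cv2.RETR_EXTERNAL,cv2.CHAIN_APPROX_NONE)[0]
    return max(cs,key=cv2.contourArea)
E
python3 - <<'E'
from h import *
c=bot.camera("top");im=c["pixels"];g=im.max(2).astype(int)
w=(im.min(2)>150)
b=blob(w,255,140,395,315)
b=cv2.convexHull(b); q=cv2.approxPolyDP(b,6,True)[:,0]
print("white hull",q.tolist(),np.round(ray(c,q,.09),4).tolist())
r=cv2.minAreaRect(b);print(np.round(ray(c,cv2.boxPoints(r),.09),4).tolist())
h=blob(g<130,290,228,365,252);r=cv2.minAreaRect(h);print("bar px",r)
P=ray(c,cv2.boxPoints(r),.138);print(np.round(P,4).tolist(),"mid",P.mean(0))
k=blob(g<60,300,268,350,294);r=cv2.minAreaRect(k);print("knob px",r,ray(c,r[0],.128))
for n,bb in(("tray",(388,225,432,280)),):pass
big=cv2.resize(im[225:310,255:395],None,fx=5.5,fy=5.5,interpolation=cv2.INTER_CUBIC);cv2.imwrite("pics/crop.png",big[:,:,::-1])
E
```

```text
white hull [[276, 159], [379, 165], [376, 266], [270, 259]] [[0.7258, 0.0575, 0.09], [0.7077, -0.1797, 0.09], [0.4762, -0.1608, 0.09], [0.4976, 0.0756, 0.09]]
[[0.495, 0.0763, 0.09], [0.7278, 0.0585, 0.09], [0.7092, -0.1886, 0.09], [0.4754, -0.1629, 0.09]]
bar px ((326.0072021484375, 240.3412322998047), (50.08464813232422, 5.494326591491699), 2.6025619506835938)
[[0.5296, 0.0086, 0.138], [0.5414, 0.0077, 0.138], [0.534, -0.0998, 0.138], [0.5222, -0.0987, 0.138]] mid [ 0.53179879 -0.04556102  0.138     ]
knob px ((327.0, 280.0), (8.0, 4.0), 90.0) [[ 0.44744043 -0.04578954  0.128     ]]
```

View pics/crop.png

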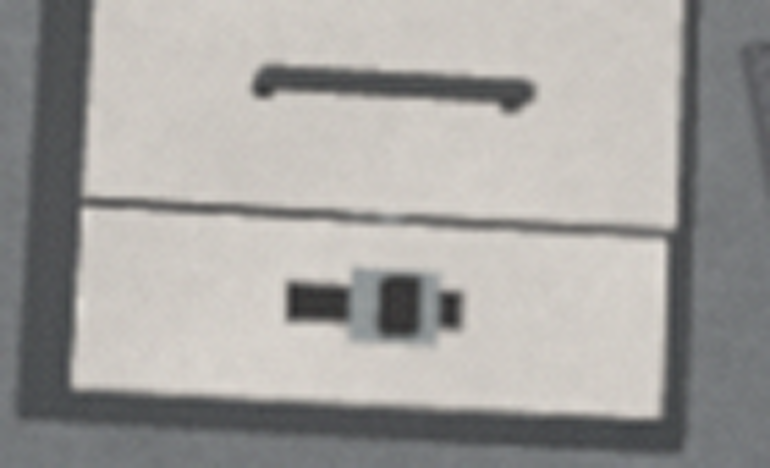

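The crop shows the bar from about (262,80) to (533,92). The knob is at about (399,305), right of the slot middle at 375, so the slide is at about 0.007. Yaw is about -4.5° and all sizes match the description. Next is a small planner that gives the shift and turn to a chamber-frame grasp pose.

```bash
cat >> h.py <<'E'
YAW=np.radians(-4.5); ORG=np.array([.5988,-.0515,0])
def plan(p,a):
    """p: grasp point in chamber mm, a: tilt deg (cover sense). prints normalised row"""
    a=np.radians(a); s,c=np.sin(a),np.cos(a)
    C=R.from_euler('z',YAW).as_matrix()
    D=C@np.array([[0,c,-s],[1,0,0],[0,-s,-c]])
    t=ORG+C@(np.array(p)/1e3)-.006*D[:,2]
    o=bot.get_obs(); Q=R.from_quat(o["tool_rot"]).as_matrix()
    sh=Q.T@(t-np.array(o["eef_pos"]))/.5; rv=R.from_matrix(Q.T@D).as_rotvec()/np.pi
    print(p,np.round(np.r_[sh,rv],4).tolist())
def where():
    o=bot.get_obs(); Q=R.from_quat(o["tool_rot"]).as_matrix();C=R.from_euler('z',YAW).as_matrix()
    g=C.T@(np.array(o["eef_pos"])+.006*Q[:,2]-ORG)*1e3
    print("t",o["clock"],"grasp pt chamber mm",np.round(g,1),"tilt",np.degrees(np.arctan2(-Q[2,1],-Q[2,2])).round(1),"F chamber",np.round(C.T@np.array(o["ft_force"]),2),"w",o["grip_width"],o["grasp_force"],np.round(o["joint_pos"],2))
E
python3 -c "
from h import *
where();plan([-65,0,220],-15);plan([-65,0,136],-15);plan([-5,0,234],20)"
```

```text
t 0.15 grasp pt chamber mm [-376.4 -441.8  249.6] tilt 0.1 F chamber [-0.7  -0.02 -0.  ] w 0.08558269862733575 0.0 [-1.18  0.24  0.    1.34 -0.    1.57]
[-65, 0, 220] [0.9508, -0.5106, 0.0604, -0.0751, 0.0457, -0.3495]
[-65, 0, 136] [0.9508, -0.5104, 0.2284, -0.0751, 0.0457, -0.3495]
[-5, 0, 234] [1.0645, -0.4535, 0.0327, 0.0991, -0.0616, -0.3478]
```

```bash
python3 -m pendant '[0.95,-0.51,0.06,-0.075,0.046,-0.35,0.5, 0.95,-0.51,0.06,-0.075,0.046,-0.35,0.5, 0.95,-0.51,0.06,-0.075,0.046,-0.35,0.5, 0.95,-0.51,0.06,-0.075,0.046,-0.35,0.5, 0.95,-0.51,0.06,-0.075,0.046,-0.35,0.5, 0.95,-0.51,0.06,-0.075,0.046,-0.35,0.5, 0.95,-0.51,0.06,-0.075,0.046,-0.35,0.5, 0.95,-0.51,0.06,-0.075,0.046,-0.35,0.5, 0.95,-0.51,0.06,-0.075,0.046,-0.35,0.5, 0.95,-0.51,0.06,-0.075,0.046,-0.35,0.5]'
python3 -c "
from h import *
where();plan([-65,0,200],-15)"
```

```text
clock: 0.98
eef_pos: [0.4539, -0.1404, 0.2328]
tool_rot: [0.726, 0.675, 0.089, 0.097]
ft_force: [0.1, -0.7, -0.4]
grip_width: 0.0428
grasp_force: 0.0
t 0.9833 grasp pt chamber mm [-136. -100.  227.] tilt -15.1 F chamber [ 0.15 -0.69 -0.36] w 0.04280392616794167 0.0 [-0.34  0.02 -0.35  0.95  0.07  1.31]
[-65, 0, 200] [0.1993, 0.124, 0.0891, 0.0004, 0.0, 0.0016]
```

```bash
python3 -m pendant '[0.2,0.124,0.089,0,0,0,0.5, 0.2,0.124,0.089,0,0,0,0.5, 0.2,0.124,0.089,0,0,0,0.5, 0.2,0.124,0.089,0,0,0,0.5, 0.2,0.124,0.089,0,0,0,0.5, 0.2,0.124,0.089,0,0,0,0.5, 0.2,0.124,0.089,0,0,0,0.5, 0.2,0.124,0.089,0,0,0,0.5, 0.2,0.124,0.089,0,0,0,0.5, 0.2,0.124,0.089,0,0,0,0.5]' >/dev/null
python3 - <<'E'
from h import *
where();plan([-65,0,136],-15)
o=bot.get_obs();c=bot.camera("wrist");cv2.imwrite("pics/w1.png",c["pixels"][:,:,::-1])
T=np.eye(4);T[:3,:3]=R.from_quat(o["tool_rot"]).as_matrix();T[:3,3]=o["eef_pos"]
T=T@np.array(c["hand_eye"])
np.savez("w1.npz",T=T,mtx=c["mtx"],k1=c["k1"])
# predicted pixels of bar & knob
C=R.from_euler('z',YAW).as_matrix()
for n,p in(("bar L",[-65,45,136]),("bar R",[-65,-45,136]),("knob",[-150,-8,128])):
    w=ORG+C@np.array(p)/1e3; q=T[:3,:3].T@(w-T[:3,3]); s=np.array([q[0],-q[1]])/-q[2]; s=s*(1+c["k1"]*s@s)
    print(n,np.array(c["mtx"])@[s[0],s[1],1])
E
```

```text
t 1.8167 grasp pt chamber mm [-64.6  -2.7 200.9] tilt -15.1 F chamber [-0.04  0.24  0.59] w 0.04298207276564314 0.0 [-0.09  0.16 -0.27  0.88  0.    1.56]
[-65, 0, 136] [0.0055, -0.0345, 0.1252, 0.0005, 0.0003, -0.0001]
bar L [255.58223949 157.23663911   1.        ]
bar R [259.00401011 289.78826126   1.        ]
knob [119.10557302 247.6268867    1.        ]
```

View pics/w1.png

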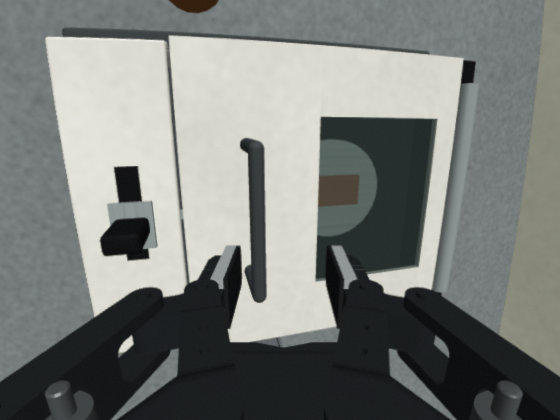

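The wrist view shows the bar from (256,142) to (259,300), and I predicted (256,150) to (259,297). The measured pose holds. Now I descend over the bar.

```bash
python3 -m pendant '[0.0055,-0.0105,0.04,0,0,0,0.5, 0.0055,-0.0175,0.064,0,0,0,0.5, 0.0055,-0.026,0.095,0,0,0,0.5, 0.0055,-0.0345,0.125,0,0,0,0.5, 0.0055,-0.0345,0.125,0,0,0,0.5, 0.0055,-0.0345,0.125,0,0,0,0.5, 0.0055,-0.0345,0.125,0,0,0,0.3, 0.0055,-0.0345,0.125,0,0,0,0.25, 0.0055,-0.0345,0.125,0,0,0,0.2, 0.0055,-0.0345,0.125,0,0,0,0.15]'
python3 - <<'E'
from h import *
where();plan([-65,0,136],-15)
E
```

```text
clock: 2.7
eef_pos: [0.5333, -0.0453, 0.1424]
tool_rot: [0.727, 0.673, 0.089, 0.097]
ft_force: [1.4, -0.2, -0.6]
grip_width: 0.013
grasp_force: 0.0
t 2.7 grasp pt chamber mm [-64.2   1.1 136.6] tilt -15.1 F chamber [ 1.45 -0.07 -0.63] w 0.012981003900980195 0.0 [-0.09  0.22 -0.38  0.71  0.    1.56]
[-65, 0, 136] [-0.0022, -0.0018, 0.0007, 0.0008, 0.0001, 0.0005]
```

```bash
python3 -m pendant '[0,0,0,0,0,0,0, 0,0,0,0,0,0,0, 0,0,0,0,0,0,0, 0,0,0,0,0,0,0, 0,0,0,0,0,0,0, 0,0,0,0,0,0,0, 0,0,0,0,0,0,0, 0,0,0,0,0,0,0, 0,0,0,0,0,0,0, 0,0,0,0,0,0,0]'
python3 - <<'E'
from h import *
where();
E
```

```text
clock: 3.53
eef_pos: [0.5329, -0.0452, 0.1423]
tool_rot: [0.727, 0.674, 0.089, 0.097]
ft_force: [-4.2, 1.2, 5.9]
grip_width: 0.0078
grasp_force: 58.6
t 3.5333 grasp pt chamber mm [-64.6   1.1 136.5] tilt -15.1 F chamber [-4.31  0.89  5.92] w 0.007834325676365083 58.59452962875366 [-0.09  0.22 -0.38  0.71  0.    1.56]
```

```bash
python3 -m pendant '[0,0.001,-0.0018,0.0017,0,0,0, 0,0.002,-0.0036,0.0034,0,0,0, 0,0.003,-0.0054,0.0052,0,0,0, 0,0.004,-0.0072,0.0069,0,0,0, 0,0.004,-0.0072,0.0069,0,0,0, 0,0.004,-0.0072,0.0069,0,0,0, 0,0.004,-0.0072,0.0069,0,0,0, 0,0.004,-0.0072,0.0069,0,0,0, 0,0.004,-0.0072,0.0069,0,0,0, 0,0.004,-0.0072,0.0069,0,0,0]' >/dev/null
python3 -c "from h import *
where()"
python3 -m pendant '[0,0.0005,-0.0009,0.0009,0,0,0, 0,0.001,-0.0018,0.0017,0,0,0, 0,0.0015,-0.0027,0.0026,0,0,0, 0,0.002,-0.0036,0.0034,0,0,0, 0,0.002,-0.0036,0.0034,0,0,0, 0,0.002,-0.0036,0.0034,0,0,0, 0,0.002,-0.0036,0.0034,0,0,0, 0,0.002,-0.0036,0.0034,0,0,0, 0,0.002,-0.0036,0.0034,0,0,0, 0,0.002,-0.0036,0.0034,0,0,0]' >/dev/null
python3 -c "from h import *
where()"
```

```text
t 4.3667 grasp pt chamber mm [-63.9   1.1 139.5] tilt -13.8 F chamber [ 2.32 -0.18 -3.78] w 0.007597629477252618 58.441017866134644 [-0.09  0.23 -0.35  0.75  0.    1.56]
t 5.2 grasp pt chamber mm [-63.4   1.1 141.6] tilt -13.2 F chamber [ 3.79 -0.31 -3.88] w 0.007741196688745717 58.544883728027344 [-0.09  0.23 -0.33  0.77  0.    1.56]
```

```bash
python3 -m pendant '[0,0.0005,-0.0009,0.0009,0,0,0, 0,0.001,-0.0018,0.0017,0,0,0, 0,0.0015,-0.0027,0.0026,0,0,0, 0,0.002,-0.0036,0.0034,0,0,0, 0,0.0025,-0.0045,0.0043,0,0,0, 0,0.003,-0.0054,0.0052,0,0,0, 0,0.003,-0.0054,0.0052,0,0,0, 0,0.003,-0.0054,0.0052,0,0,0, 0,0.003,-0.0054,0.0052,0,0,0, 0,0.003,-0.0054,0.0052,0,0,0]' >/dev/null
python3 -c "from h import *
where()"
```

```text
t 6.0333 grasp pt chamber mm [-62.5   1.1 144.6] tilt -12.3 F chamber [ 5.66 -1.13 -4.48] w 0.007654686152550598 58.5190486907959 [-0.09  0.24 -0.31  0.81  0.    1.56]
```

```bash
python3 -m pendant '[0,0.0005,-0.0009,0.0009,0,0,0, 0,0.001,-0.0018,0.0017,0,0,0, 0,0.0015,-0.0027,0.0026,0,0,0, 0,0.0015,-0.0027,0.0026,0,0,0, 0,0.0015,-0.0027,0.0026,0,0,0, 0,0.0015,-0.0027,0.0026,0,0,0, 0,0.0015,-0.0027,0.0026,0,0,0, 0,0.0015,-0.0027,0.0026,0,0,0, 0,0.0015,-0.0027,0.0026,0,0,0, 0,0.0015,-0.0027,0.0026,0,0,0]' >/dev/null
python3 - <<'E'
from h import *
where()
c=bot.camera("wrist")["pixels"];s=bot.camera("scene")["pixels"]
a=c[:,:,::-1];b=cv2.resize(s[100:280,120:360],(560,420),interpolation=cv2.INTER_CUBIC)[:,:,::-1]
cv2.imwrite("pics/tug.png",cv2.resize(np.hstack([a,b]),(800,300),interpolation=cv2.INTER_AREA))
E
```

```text
t 6.8667 grasp pt chamber mm [-62.1   1.1 146. ] tilt -11.8 F chamber [ 6.01 -0.3  -5.1 ] w 0.007814831186455661 58.568742871284485 [-0.09  0.25 -0.3   0.82  0.    1.56]
```

View pics/tug.png

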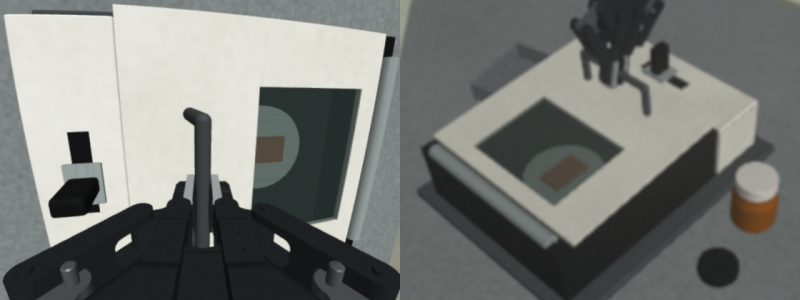

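The wrist view (left) shows the bar held between the pads at about (203,190), with the cover's front edge raised slightly. I'll check the full moment about the hinge, including the wrist torque, before deciding.

Run:
```python
from h import *
C=R.from_euler('z',YAW).as_matrix();o=bot.get_obs()
f=C.T@np.array(o["ft_force"]);m=C.T@np.array(o["ft_torque"]);p=C.T@(np.array(o["eef_pos"])-ORG)-[.12,0,.09]
M=m+np.cross(p,f);print(f,m,"hinge moment about y:",M[1],"N at handle:",M[1]/.185, "force only",np.cross(p,f)[1]/.185)
```

```text
[ 5.08078349 -0.636457   -5.72424573] [-0.1462488  -0.66537762 -0.01690563] hinge moment about y: -1.4002490411880797 N at handle: -7.568913736151782 force only -3.972277949803858
```

```bash
cat >> h.py <<'E'
def hm(n=6):
    C=R.from_euler('z',YAW).as_matrix();L=[]
    for i in range(n):
        o=bot.get_obs();f=C.T@np.array(o["ft_force"]);m=C.T@np.array(o["ft_torque"]);p=C.T@(np.array(o["eef_pos"])-ORG)-[.12,0,.09]
        L.append(np.r_[f,m[1],np.cross(p,f)[1]/.185,m[1]/.185]); bot.camera("top")
    print("f,my,N force,N torque:",np.mean(L,0).round(2),"sd",np.std(L,0).round(2)); where()
E
python3 -c "from h import *
hm()"
python3 -m pendant '[0,-0.0005,0.0009,-0.0009,0,0,0, 0,-0.001,0.0018,-0.0017,0,0,0, 0,-0.0015,0.0027,-0.0026,0,0,0, 0,-0.002,0.0036,-0.0034,0,0,0, 0,-0.003,0.0054,-0.0051,0,0,0, 0,-0.004,0.0072,-0.0069,0,0,0, 0,-0.004,0.0072,-0.0069,0,0,0, 0,-0.004,0.0072,-0.0069,0,0,0, 0,-0.004,0.0072,-0.0069,0,0,0, 0,-0.004,0.0072,-0.0069,0,0,0]' >/dev/null
python3 -c "from h import *
hm()"
```

```text
f,my,N force,N torque: [ 5.46 -0.93 -4.85 -0.67 -2.98 -3.62] sd [0.32 0.49 0.61 0.03 0.62 0.17]
t 7.2667 grasp pt chamber mm [-62.1   1.1 146.1] tilt -11.8 F chamber [ 5.67 -0.54 -4.9 ] w 0.007715935461484492 58.56865704059601 [-0.09  0.25 -0.3   0.82  0.    1.56]
f,my,N force,N torque: [ 5.47 -0.91 -5.06 -0.62 -3.34 -3.33] sd [0.29 0.46 0.35 0.02 0.28 0.12]
t 8.4 grasp pt chamber mm [-63.3   1.1 142.1] tilt -13.1 F chamber [ 6.33 -0.85 -4.85] w 0.008368774795185835 58.678282499313354 [-0.09  0.24 -0.33  0.78  0.    1.56]
```

Lifting 4 mm leaves the moment about the hinge unchanged (about 6.6 N against 6.7 N), where a caught cover would change by over 5 N. So the cover is free and the slide stays where it is. Now the arc rows. The tool turns with the cover, so the same rows can be reused.

```bash
cat >> h.py <<'E'
def arc(angs):
    C=R.from_euler('z',YAW).as_matrix();o=bot.get_obs();Q=R.from_quat(o["tool_rot"]).as_matrix();e=np.array(o["eef_pos"])
    H=ORG+C@[.12,0,.09]
    for d in angs:
        W=R.from_rotvec(C[:,1]*np.radians(d)); t=H+W.apply(e-H)
        print(d,np.round(np.r_[Q.T@(t-e)/.5,R.from_matrix(Q.T@W.as_matrix()@Q).as_rotvec()/np.pi],4).tolist())
E
python3 -c "from h import *
arc([.5,1,1.5,2,3,4,5,6,8,10])"
```

```text
0.5 [-0.0, 0.0017, -0.0029, 0.0028, 0.0, -0.0]
1 [-0.0, 0.0035, -0.0058, 0.0056, 0.0, -0.0]
1.5 [-0.0, 0.0053, -0.0087, 0.0083, 0.0, -0.0]
2 [-0.0, 0.0071, -0.0115, 0.0111, 0.0, -0.0]
3 [-0.0, 0.0107, -0.0172, 0.0167, 0.0, -0.0]
4 [-0.0, 0.0145, -0.0228, 0.0222, 0.0, -0.0]
5 [-0.0, 0.0184, -0.0283, 0.0278, 0.0, -0.0]
6 [-0.0001, 0.0223, -0.0338, 0.0333, 0.0001, -0.0]
8 [-0.0001, 0.0306, -0.0445, 0.0444, 0.0001, -0.0]
10 [-0.0001, 0.0392, -0.0549, 0.0556, 0.0001, -0.0]
```

```bash
python3 -m pendant '[0,0.0017,-0.0029,0.0028,0,0,0, 0,0.0035,-0.0058,0.0056,0,0,0, 0,0.0053,-0.0087,0.0083,0,0,0, 0,0.0071,-0.0115,0.0111,0,0,0, 0,0.0071,-0.0115,0.0111,0,0,0, 0,0.0071,-0.0115,0.0111,0,0,0, 0,0.0071,-0.0115,0.0111,0,0,0, 0,0.0071,-0.0115,0.0111,0,0,0, 0,0.0071,-0.0115,0.0111,0,0,0, 0,0.0071,-0.0115,0.0111,0,0,0]' >/dev/null
python3 -c "from h import *
hm(3)"
python3 -m pendant '[0,0.0017,-0.0029,0.0028,0,0,0, 0,0.0035,-0.0058,0.0056,0,0,0, 0,0.0053,-0.0087,0.0083,0,0,0, 0,0.0071,-0.0115,0.0111,0,0,0, 0,0.0071,-0.0115,0.0111,0,0,0, 0,0.0071,-0.0115,0.0111,0,0,0, 0,0.0071,-0.0115,0.0111,0,0,0, 0,0.0071,-0.0115,0.0111,0,0,0, 0,0.0071,-0.0115,0.0111,0,0,0, 0,0.0071,-0.0115,0.0111,0,0,0]' >/dev/null
python3 -c "from h import *
hm(3)"
```

```text
f,my,N force,N torque: [ 6.16 -0.62 -4.66 -0.77 -2.46 -4.15] sd [0.63 0.43 0.32 0.01 0.25 0.06]
t 9.3833 grasp pt chamber mm [-61.4   1.1 148.3] tilt -11.1 F chamber [ 6.02 -1.06 -5.89] w 0.0077717685713254315 59.001293778419495 [-0.08  0.25 -0.28  0.85  0.    1.56]
f,my,N force,N torque: [ 5.86 -1.24 -5.11 -0.79 -2.75 -4.29] sd [0.56 0.52 0.27 0.03 0.31 0.15]
t 10.3667 grasp pt chamber mm [-59.3   1.1 154.5] tilt -9.1 F chamber [ 5.54  0.14 -5.21] w 0.007991899647080471 59.22809422016144 [-0.08  0.27 -0.23  0.91  0.    1.56]
```

The lift is now 18 mm at constant force, so the cover is confirmed free. I'll continue the arc.

```bash
python3 -m pendant '[0,0.0035,-0.0058,0.0056,0,0,0, 0,0.0071,-0.0115,0.0111,0,0,0, 0,0.0107,-0.0172,0.0167,0,0,0, 0,0.0145,-0.0228,0.0222,0,0,0, 0,0.0184,-0.0283,0.0278,0,0,0, 0,0.0223,-0.0338,0.0333,0,0,0, 0,0.0264,-0.0392,0.0389,0,0,0, 0,0.0306,-0.0445,0.0444,0,0,0, 0,0.0349,-0.0497,0.05,0,0,0, 0,0.0392,-0.0549,0.0556,0,0,0]' >/dev/null
python3 -c "from h import *
hm(3)"
python3 -m pendant '[0,0.0035,-0.0058,0.0056,0,0,0, 0,0.0071,-0.0115,0.0111,0,0,0, 0,0.0107,-0.0172,0.0167,0,0,0, 0,0.0145,-0.0228,0.0222,0,0,0, 0,0.0184,-0.0283,0.0278,0,0,0, 0,0.0223,-0.0338,0.0333,0,0,0, 0,0.0264,-0.0392,0.0389,0,0,0, 0,0.0306,-0.0445,0.0444,0,0,0, 0,0.0349,-0.0497,0.05,0,0,0, 0,0.0392,-0.0549,0.0556,0,0,0]' >/dev/null
python3 -c "from h import *
hm(3);arc([4,6,8,10])"
```

```text
f,my,N force,N torque: [ 2.63 -1.38 -5.32 -0.7  -3.33 -3.78] sd [1.36 0.37 0.68 0.22 0.65 1.17]
t 11.35 grasp pt chamber mm [-45.7   1.1 184.1] tilt 1.0 F chamber [ 3.21 -1.35 -5.02] w 0.007892453446007005 59.834089279174805 [-0.08  0.4   0.05  1.24 -0.    1.56]
f,my,N force,N torque: [ 0.47 -1.38 -3.19 -0.56 -2.2  -3.03] sd [1.46 0.31 0.83 0.26 0.76 1.39]
t 12.3333 grasp pt chamber mm [-27.    1.1 211.3] tilt 11.1 F chamber [ 0.64 -1.64 -4.56] w 0.007940747743807736 60.34040451049805 [-0.08  0.56  0.37  1.57 -0.    1.56]
4 [-0.0, 0.0143, -0.0229, 0.0222, 0.0, -0.0]
6 [-0.0001, 0.0221, -0.034, 0.0333, 0.0, -0.0]
8 [-0.0001, 0.0302, -0.0448, 0.0444, 0.0001, -0.0001]
10 [-0.0001, 0.0387, -0.0553, 0.0556, 0.0001, -0.0001]
```

```bash
python3 -m pendant '[0,0.0035,-0.0058,0.0056,0,0,0, 0,0.0071,-0.0115,0.0111,0,0,0, 0,0.0107,-0.0172,0.0167,0,0,0, 0,0.0145,-0.0228,0.0222,0,0,0, 0,0.0184,-0.0283,0.0278,0,0,0, 0,0.0223,-0.0338,0.0333,0,0,0, 0,0.0264,-0.0392,0.0389,0,0,0, 0,0.0306,-0.0445,0.0444,0,0,0, 0,0.0349,-0.0497,0.05,0,0,0, 0,0.037,-0.0523,0.0528,0,0,0]' >/dev/null
python3 -m pendant '[0,0,0,0,0,0,0, 0,0,0,0,0,0,0, 0,0,0,0,0,0,0, 0,0,0,0,0,0,0, 0,0,0,0,0,0,0, 0,0,0,0,0,0,0, 0,0,0,0,0,0,0, 0,0,0,0,0,0,0, 0,0,0,0,0,0,0, 0,0,0,0,0,0,0]' >/dev/null
python3 - <<'E'
from h import *
hm(3)
o=bot.get_obs();C=R.from_euler('z',YAW).as_matrix();Q=R.from_quat(o["tool_rot"]).as_matrix()
g=C.T@(np.array(o["eef_pos"])+.006*Q[:,2]-ORG)*1e3-[120,0,90]
print("cover angle",np.degrees(np.arctan2(g[2],-g[0])-np.arctan2(46.5,184.6)),"r",np.hypot(g[0],g[2]),np.abs(o["joint_vel"]).max())
cv2.imwrite("pics/end.png",bot.camera("scene")["pixels"][:,:,::-1])
E
```

```text
f,my,N force,N torque: [-2.19 -4.39 -1.58  0.   -2.82  0.01] sd [0.14 0.16 0.66 0.01 0.53 0.07]
t 14.15 grasp pt chamber mm [ -4.3   1.1 234.6] tilt 20.5 F chamber [-3.16 -3.03 -1.03] w 0.0075021698829366365 60.6990247964859 [-0.08  0.76  0.74  1.9  -0.    1.57]
cover angle 35.18587465442523 r 190.65486821016344 0.002456924514128181
```

View pics/end.png

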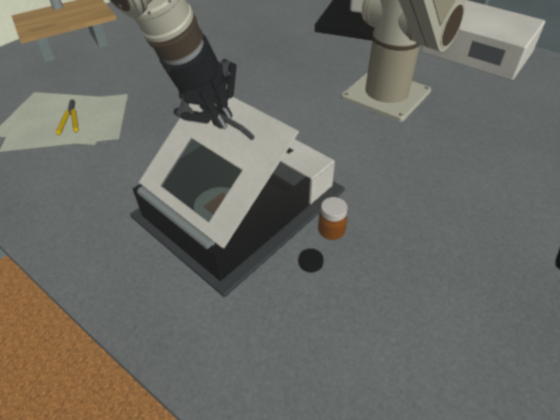

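The cover stands open at about 35° with the bar held near (215,115). The jar at (333,218) and the cap at (311,260) have not moved, and the arm is steady. I'm handing in.

```bash
python3 -c "from workcell import bot
print(bot.job_done())"
```

```text
the job is handed in; nothing more can be done
None
```

I tugged the cover gently, found it free and left the slide catch alone; the arm now holds the cover steady by the bar at about 35° and the job is handed in (the jar and lens cap were unmoved in the last picture; the tray was hidden behind the cover, but the arm went nowhere near it).

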